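Snap the loose divider back onto the lid rack and hold it down

TASK

The loose wooden divider leaning on the open lid stand belongs on the lid rack: take it off the stand, turn it upright with its socketed thin edge down, and press it onto the rack's bare stud, parallel to the divider already fitted there, until it clicks. Do not stop at the click: keep pressing until the springy seat under it is squeezed all the way down, and finish like that, still gripping the divider and holding it down. Leave the other things on the ledge where they are.

Things in the scene. Friction and masses are not known exactly. Their poses are not given: they have to be found in the camera images.
- divider_mid (a point): Centre of the loose divider: flat beech board 18 mm thick (x), 80 mm wide (y), 130 mm tall (z, from socketed edge to plain edge; this point is half-way up), 0.10-0.20 kg. Starts leaning 28 degrees from upright on the lid stand, socketed edge low, plain edge up and towards the stand's -x side. The leaf backs only its lower 72 mm; the upper 58 mm stick out free and can be pinched across the 18 mm.
- divider: Same divider and axes; this origin is the centre of the socket mouth, in the middle of its 80 x 18 mm lower edge (mid is 65 mm up z). Mouth 25 mm long (y), 12 mm wide (x); socket 31 mm deep, with a steel lip 6 mm high at the mouth that snaps past the stud's catches. The board may go on either way round (half turn about z).
- lid_stand: Hinged aluminium lid stand, flipped open, fixed. Base plate 120 mm (x) by 110 mm (y), origin on the table beneath it; its leaf slopes up from a low toe near +x towards -x, 28 degrees from upright, leaf top 77 mm high. The divider leans on it.
- stud_home (a point): On the upright axis of the lid rack's bare stud, 20 mm above the table: where the socket mouth's centre is when fully down. z up; -x points along the rack to the fitted divider 115 mm away, which stands parallel to y. Stud: steel tongue 9 mm (x) by 22 mm (y), rounded top 26.5 mm above this point, 1.5 mm play each side in the socket, a sprung catch bulging from each narrow end.
- seat_pad (a joint): How far the springy black seat pad (30 x 90 mm) round the bare stud's foot is pressed: 0 (free, 5 mm above home) to 0.005 m (all the way down, hard stop); 2 N per mm, so 10 N holds it down. On the way the catches resist from 18 mm above home, about 7 N at most, and click at about 7 mm. Clicked but not pushed, the pad stays only about half pressed.
- lid_rack: Lid rack, fixed: aluminium base bar 200 mm (x) by 100 mm (y), 14 mm high, origin on the table straight under the bare stud, axes as stud_home; bar spans x from -150 to +50 mm. The fitted divider on it (at x = -115 mm) is as large as the loose one, top 150 mm above the table.
- tagine: Orange terracotta tagine, 180 mm across, 174 mm tall, origin under its centre. Bystander.
- grinder: Black plastic spice grinder, 52 mm across, 120 mm tall, origin under its centre; stands between the stand and the rack. Bystander.
- dipper: Wooden honey dipper lying down, 150 mm long (x), 26 mm high, origin under its middle; lies between the stand and the rack. Bystander.
- dish: Round glass dish, 124 mm across, 40 mm tall, origin under its centre. Bystander.
- salt_bowl: White bowl, 100 mm across, 50 mm tall, origin under its centre. Bystander.
- spice_jar: Amber glass spice jar with a steel cap, 52 mm across, 100 mm tall, origin under its centre. Bystander.
Things that resemble listed ones, but are neither listed nor needed, are in the scene too. Leave any black or yellow look-alike of the divider alone.

How it is judged:
By the outcome, as a careful person would: the job done as asked, in the order asked, and still so for the second after the job is handed in, while the arm keeps its last pose, push and grip.
It also fails if it takes over 48 s, if anything falls off the work surface, if the arm or the gripper's body presses on something with over 40 N, if the wrist force passes 120 N, or if a joint passes its speed limit or range.

ROBOT

A 6-joint arm with a two-finger parallel gripper is mounted at the origin on the work surface. World frame = base frame: x ahead of the robot, y to its left, z up, the work surface at z = 0. Lengths are in m, angles in degrees, forces in N, time in s.
With the tool pointing down it reaches from about 0.375 to 0.975 m from the base axis. Payload 3.8 kg.
Tool frame: the origin (TCP) lies between the finger pads; the fingertips stand manip.tip_extent ahead of it and the grasp point (between the pads) lies 3 mm ahead of it (manip.tip_extent is the distance from the TCP to the fingertips, in m); z points along the fingers, y is the direction in which the jaws open and shut (so a half turn about z gives the same grasp; the last joint's range is limited). The gripper opens to 88 mm and grips with 3 to 60 N. Pads are 18 mm wide; open, the fingers measure 123 mm over their backs; the gripper's body (75 mm by 187 mm) begins 45 mm behind the grasp point.
Start: joints at [64.865, 15.12, 91.902, -0, 72.978, -2.114], TCP at [0.264, 0.621, 0.261] pointing down, gripper open.
Joint ranges: [-150.88, 150.88], [-54.13, 125.18], [17.81, 147.31], [-75.09, 255.09], [0, 152.58], [-146.25, 146.25]. Speed limits (degrees/s): [147.25, 147.25, 180, 180, 180, 180].

INTERFACE

Orientations are given as [roll, pitch, yaw] about the fixed x, y, z axes, in that order (R = Rz(yaw) Ry(pitch) Rx(roll)).
In Python, from rig import manip, camera gives the robot as it stands.
- The arm moves only by the tool arm_command, never from a script. Its argument "motion" is a list of rows, each a list of 7 numbers: the shift along the tool's x, y, z in m, then the turn, a rotation vector about the tool's x, y, z in rad, then the closure in counts, from 0 (fully open) to 255 (shut). A call has 1 to 5 rows; each row is the pose to reach, as a shift and turn from the pose commanded when the call began, along the tool's axes at that moment; what a row does not reach only later rows make up. A row lasts 1/12 s, in which the tool goes at most 41.7 mm and 7.16 degrees, less where a joint would pass 70% of its speed; a pose out of reach is approached as far as the arm can. A call with a gripper value outside its range is refused whole. The fingers move at their own pace and stop on an object; "newtons" is the grip in N (left out, the last holds). Time passes only in rows, so rows that repeat a pose let the fingers close. It gives the time, the measured TCP pose, the force and the opening at its end, in the units of the state.
- manip.sense(): the state, without advancing time (a new reading comes with each control period).
- camera(name): name is "side" or "top" or "wrist"; returns a dict with "img" (400x640x3 uint8, red, green, blue), "mtx" (3x3 intrinsics, pixels), "position" and "orientation" of the camera in the world. Camera axes: x right, y up, looking along -z (the intrinsics and any distortion apply to the point x, -y, -z); pixel columns grow to the right and rows downward; lengths in m; the calibration is good to about 2 mm. A picture is of the moment at which its call begins. There is no depth.
- manip.hand_in(): hands the job in, once; it reports no verdict.
The state is a dict: "time": time; "joints": joint angles; "joint_velocities": joint speeds; "joint_efforts": joint torques, N m; "eef_pos": TCP position; "orientation": TCP orientation; "ft_force": force on the tool from outside, world axes, zero at the start; "torque": the same for the moment, N m; "grip_width": opening from 0.0 (shut) to 1.0 (fully open).
Only numpy, scipy, OpenCV 4.12 (cv2) and the standard library are available. Lean on these libraries where they do the work, as an engineer would, in place of code of your own. Each camera call takes 0.05 s, during which the arm holds its last target.

## Working session

There is one attempt and no reset: what is moved stays moved. The work goes in short steps, Python scripts to look and compute and a tool call to move; the robot and the scene stay as the last step left them, time stands still between calls to the robot, and variables do not carry over. Pictures are saved under pics/ and viewed, and the job is handed in when it is done.

Besides the shell and the picture viewer there is one more tool, called after ">>>" by a JSON object that holds its "op" and its "data". arm_command: Moves the arm, as the interface text tells. Its arguments: {"type":"object","properties":{"motion":{"type":"array"},"newtons":{"type":"number"}},"required":["motion"]}

```bash
ls; mkdir -p pics
python3 - <<'E'
from rig import manip,camera
import cv2
print(manip.sense()); print(manip.tip_extent)
for n in ("side","top","wrist"):
    c=camera(n); cv2.imwrite(f"pics/{n}0.png",c["img"][:,:,::-1]); print(n,c["mtx"].tolist(),c["position"],c["orientation"],[k for k in c])
E
```

```text
pics
{'time': 0.0, 'joints': array([ 6.48634305e+01,  1.51670583e+01,  9.19794486e+01, -9.58857068e-04,
        7.29777770e+01, -2.11084465e+00]), 'joint_velocities': array([ 0.04695121,  0.02329776,  0.06817859, -0.00905396, -0.08005914,
        0.03911795]), 'joint_efforts': array([-1.72454820e-03, -5.02123940e+01, -3.56867766e+01,  7.26007624e-02,
        2.95802776e-02, -1.90885007e-04]), 'eef_pos': array([0.26371517, 0.62064446, 0.25942967]), 'orientation': array([-1.79875767e+02, -3.66210868e-03,  1.56974553e+02]), 'ft_force': array([ 0.05332765,  0.12842592, -0.16085281]), 'torque': array([-0.00219617, -0.06468902, -0.02796877]), 'grip_width': 0.9997851686543406}
0.022
side [[506.0111280467151, 0.0, 317.8813539107375], [0.0, 506.0111280467151, 195.37058853066588], [0.0, 0.0, 1.0]] [0.43568961 1.2941435  0.96674573] [ 5.64782010e+01  1.55964928e-01 -1.73070928e+02] ['img', 'mtx', 'position', 'orientation']
top [[443.3231389544699, 0.0, 320.8181987233402], [0.0, 443.3231389544699, 203.62621038422813], [0.0, 0.0, 1.0]] [ 0.42451688 -0.02091904  1.23323799] [  8.78342623   0.9710587  -88.56861741] ['img', 'mtx', 'position', 'orientation']
wrist [[275.46266388496895, 0.0, 320.6195529606158], [0.0, 275.46266388496895, 196.80608302673858], [0.0, 0.0, 1.0]] [0.20028701 0.64906468 0.38418755] [-15.64805231   0.07073709  67.01398899] ['img', 'mtx', 'position', 'orientation']
```

View pics/side0.png

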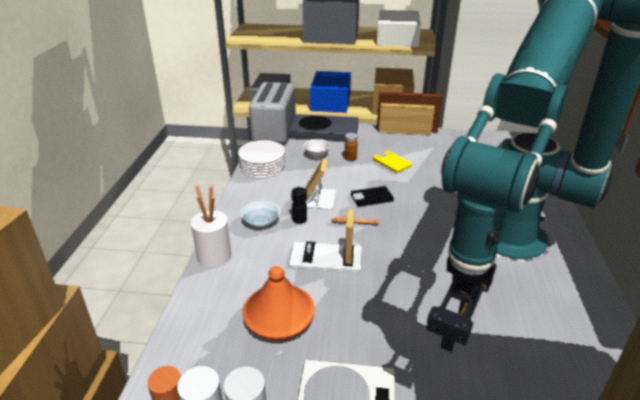

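View pics/top0.png

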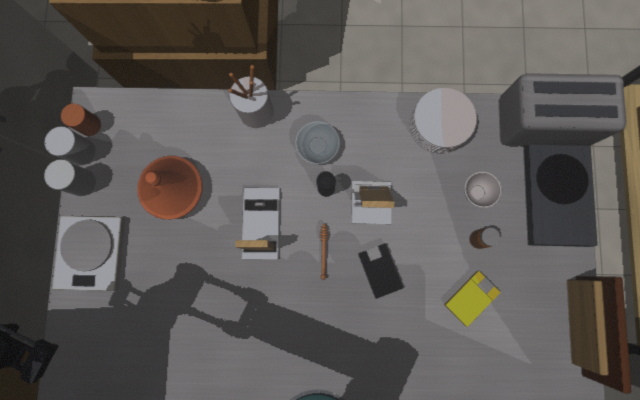

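View pics/wrist0.png

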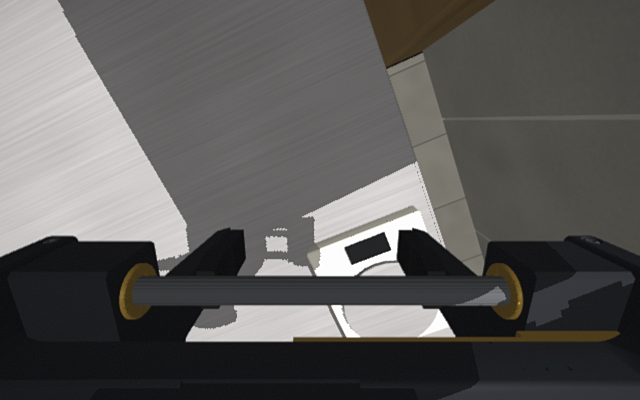

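```bash
cat > h.py <<'E'
import numpy as np,cv2
from scipy.spatial.transform import Rotation as Rn
def Rc(c): return Rn.from_euler('xyz',c["orientation"],degrees=True).as_matrix()
def ray(c,u,v):
    k=c["mtx"]; d=np.array([(u-k[0,2])/k[0,0],-(v-k[1,2])/k[1,1],-1.]); return np.array(c["position"]),Rc(c)@d
def onz(c,u,v,z):
    p,d=ray(c,u,v); return p+d*(z-p[2])/d[2]
def proj(c,P):
    q=(np.atleast_2d(P)-c["position"])@Rc(c); k=c["mtx"]
    return np.c_[k[0,0]*q[:,0]/-q[:,2]+k[0,2], k[1,1]*q[:,1]/q[:,2]+k[1,2]]
def tri(*cs):
    A=np.zeros((3,3));b=np.zeros(3)
    for c,u,v in cs:
        p,d=ray(c,u,v);d=d/np.linalg.norm(d);M=np.eye(3)-np.outer(d,d);A+=M;b+=M@p
    return np.linalg.solve(A,b)
def crop(c,x0,y0,x1,y1,s,name):
    cv2.imwrite(name,cv2.resize(c["img"][y0:y1,x0:x1,::-1],None,fx=s,fy=s,interpolation=cv2.INTER_CUBIC))
E
python3 - <<'E'
import pickle
from h import *
from rig import camera
t=camera("top");s=camera("side");pickle.dump((t,s),open("c0.pkl","wb"))
crop(t,230,170,400,270,4.7,"pics/topc.png")
crop(s,280,150,400,280,4.6,"pics/sidec.png")
E
```

```text
(no output)
```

View pics/topc.png

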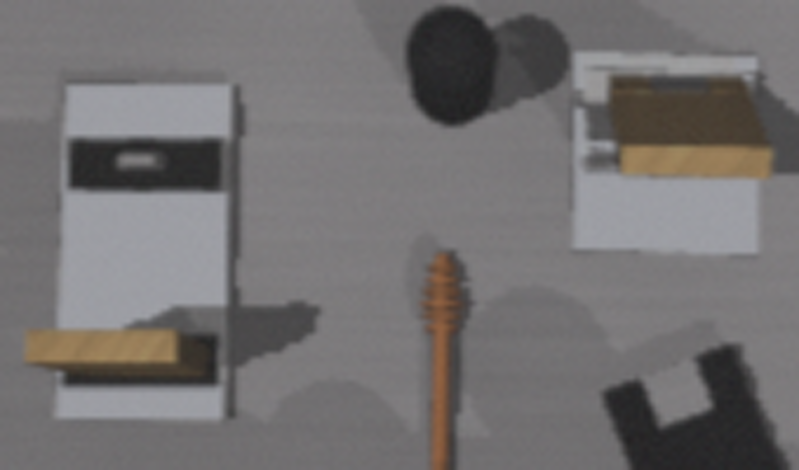

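View pics/sidec.png

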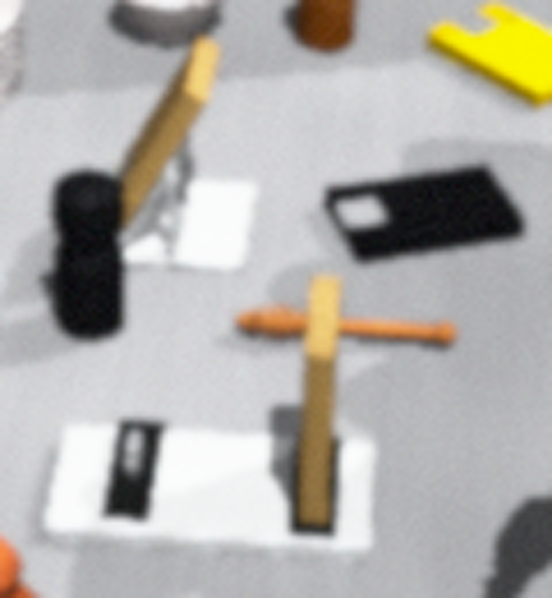

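Run:
```python
import pickle
from h import *
t,s=pickle.load(open("c0.pkl","rb"))
T=lambda u,v:(t,(u+.0)/4.7+230-.4,v/4.7+170-.4)
S=lambda u,v:(s,u/4.6+280-.4,v/4.6+150-.4)
np.set_printoptions(precision=4,suppress=True)
print("stand base corners z=.004");
for u,v in [(573,52),(757,57),(760,253),(573,250)]: print(onz(*T(u,v),.004))
print("plain end corners by height")
for (u,v),z in zip([(620,147),(770,145),(773,176),(622,174)],[.136,.136,.128,.128]): print(onz(*T(u,v),z))
print("lower edge of big face"); 
for u,v in [(610,80),(740,80)]: print(onz(*T(u,v),.022))
print("tri top corners left(+y)front, right front", tri(T(620,147),S(190,68)), tri(T(622,174),S(213,74)))
print("rack corners z=.014")
for u,v in [(65,84),(236,84),(228,417),(55,417)]: print(onz(*T(u,v),.014))
print("pad corners z=.025?")
for u,v in [(70,140),(220,139),(222,189),(72,190)]: print(onz(*T(u,v),.025))
print("stud top, z=.0465")
for u,v in [(116,151),(163,151),(163,168),(118,168)]: print(onz(*T(u,v),.0465))
print("stud tri",tri(T(140,157),S(134,440)))
print("fitted top z=.15")
for u,v in [(28,330),(180,330),(178,363),(25,363)]: print(onz(*T(u,v),.15))
print("grinder",onz(*T(452,45),.12),"dipper",onz(*T(443,252),.013))
```

```text
stand base corners z=.004
[ 0.6815 -0.0804  0.004 ]
[ 0.6808 -0.1907  0.004 ]
[ 0.5626 -0.1926  0.004 ]
[ 0.5618 -0.0822  0.004 ]
plain end corners by height
[ 0.6028 -0.0998  0.136 ]
[ 0.6057 -0.1794  0.136 ]
[ 0.5902 -0.1822  0.128 ]
[ 0.5895 -0.1016  0.128 ]
lower edge of big face
[ 0.6613 -0.1016  0.022 ]
[ 0.663  -0.1782  0.022 ]
tri top corners left(+y)front, right front [ 0.5984 -0.0983  0.157 ] [ 0.5836 -0.0998  0.1525]
rack corners z=.014
[0.6534 0.2228 0.014 ]
[0.6556 0.1205 0.014 ]
[0.4584 0.1175 0.014 ]
[0.4559 0.2185 0.014 ]
pad corners z=.025?
[0.6178 0.2159 0.025 ]
[0.6204 0.1274 0.025 ]
[0.5907 0.125  0.025 ]
[0.5881 0.2132 0.025 ]
stud top, z=.0465
[0.6085 0.1847 0.0465]
[0.6091 0.1575 0.0465]
[0.5992 0.157  0.0465]
[0.5986 0.1831 0.0465]
stud tri [0.6035 0.1711 0.0432]
fitted top z=.15
[0.4971 0.2082 0.15  ]
[0.4989 0.1289 0.15  ]
[0.4818 0.1292 0.15  ]
[0.4799 0.2089 0.15  ]
grinder [ 0.6597 -0.0089  0.12  ] dipper [ 0.5579 -0.0053  0.013 ]
```

```bash
python3 - <<'E'
import pickle
from h import *
t,s=pickle.load(open("c0.pkl","rb"))
np.set_printoptions(precision=1,suppress=True)
# board model: top-centre at (x,y,z) lean 28
a=np.radians(28);Z=np.array([-np.sin(a),0,np.cos(a)]);X=np.array([np.cos(a),0,np.sin(a)]);Y=np.array([0,1,0])
for zc in (.132,.142,.152):
    # x so that it fits the top image
    p,d=ray(t,(697-0)/4.7+229.6,160/4.7+169.6); c=p+d*(zc-p[2])/d[2]
    cs=[c+i*.009*X+j*.04*Y for i,j in((1,1),(1,-1),(-1,-1),(-1,1))]
    bs=[c-.13*Z+i*.009*X+j*.04*Y for i,j in((1,1),(1,-1),(-1,-1),(-1,1))]
    print(zc,c*1000,"top-img",((proj(t,cs+bs)+.4-[230,170])*4.7).tolist(),"side",((proj(s,cs+bs)+.4-[280,150])*4.6).tolist())
E
python3 - <<'E'
import pickle
from h import *
t,s=pickle.load(open("c0.pkl","rb"))
crop(s,285,150,345,220,8,"pics/sided.png")
E
```

```text
0.132 [ 597.3 -141.2  132. ] top-img [[622.695641978082, 142.38950461196657], [773.3273828425739, 145.68755925343515], [771.0185107186577, 177.5427481824892], [621.1908199718488, 174.21527054630496], [609.2496992481425, 71.82417798322871], [744.8469247035043, 74.69916678324559], [742.9036849305651, 103.73431238760347], [607.9583636091592, 100.83453471084947]] side [[179.28741382373894, 90.83099005955715], [192.40343601918335, 35.302607911654576], [214.01148190808365, 46.66526908000742], [201.7955037165281, 102.55058916406024], [96.63427583522945, 221.37017838852316], [112.33082127473811, 163.1384113778417], [133.22642681754647, 173.8339963671889], [118.37005807269458, 232.37735174719847]]
0.142 [ 595.8 -140.1  142. ] top-img [[622.013397120843, 142.22780925207428], [774.0292522295322, 145.55594902865644], [771.6954925969782, 177.7031961906992], [620.4984917362872, 174.34509167313539], [608.5248732065762, 71.09583709451766], [745.2426773825631, 73.99362440030917], [743.2815290911548, 103.27117611568819], [607.2264219559542, 100.34818169408432]] side [[181.30555062860972, 79.3989150157
[... 288 characters left out ...]
264]]
0.152 [ 594.2 -139.   152. ] top-img [[621.3185077462103, 142.0631170798661], [774.7441495118089, 145.42189589318383], [772.3849722912242, 177.86660624226144], [619.7934015605136, 174.4773058403964], [607.787973165017, 70.35536365622781], [745.6450313815176, 73.2763132758931], [743.665645127553, 102.8003521950471], [606.4823471256325, 99.85376654932331]] side [[183.34012466062853, 67.87372853674923], [196.39942518880687, 12.81351819279273], [218.16902438027083, 24.305525155107173], [206.02357779009995, 79.73173878691662], [99.87432416599015, 200.37969528170595], [115.56647403964908, 142.50293488716784], [136.61320279375565, 153.31452081474183], [121.77368974218884, 211.51048142096303]]
```

View pics/sided.png

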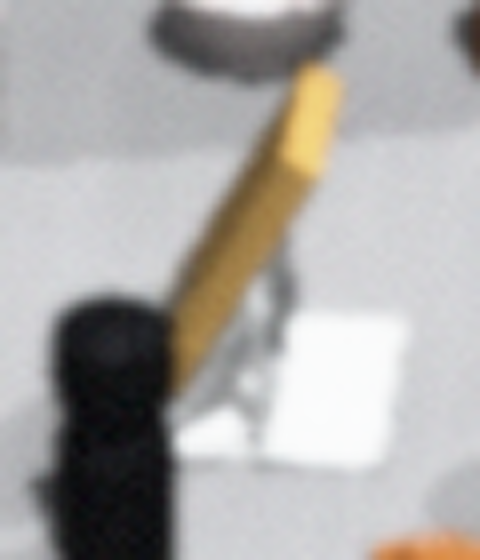

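Candidates for the loose divider, with their top-image pixels:
- The beech board leaning on the stand, (376,196). It is bare wood, tilted, with its bright plain edge towards -x, so this is the one I choose.
- The fitted beech board on the rack, (252,243).
- The black look-alike, (381,271).
- The yellow look-alike, (472,298).

The close crops confirm the choice. The bare stud is at (260,204).

```bash
cat > plan.py <<'E'
import sys
from h import *
from rig import manip
def RT(lean,yaw):
    a=np.radians(lean);s,c=np.sin(a),np.cos(a)
    return Rn.from_euler('z',yaw,degrees=True)*Rn.from_matrix(np.array([[0,1,0],[c,0,s],[s,0,-c]]).T)
def go(pos,lean,yaw):
    st=manip.sense();R=Rn.from_euler('xyz',st["orientation"],degrees=True)
    sh=R.inv().apply(np.array(pos)-st["eef_pos"]);rv=(R.inv()*RT(lean,yaw)).as_rotvec()
    n=max(np.linalg.norm(sh)/.0417,np.degrees(np.linalg.norm(rv))/7.16)
    print("t",round(st["time"],2),"pos",st["eef_pos"].round(4),"ori",st["orientation"].round(2),"F",st["ft_force"].round(1),"w",round(st["grip_width"],3))
    print("shift",sh.round(4).tolist(),"turn",rv.round(3).tolist(),"rows",round(n,1))
if __name__=="__main__":
    v=[float(x) for x in sys.argv[1:]];go(v[:3],v[3],v[4])
E
python3 plan.py .56 -.14 .28 28 1
```

```text
t 0.25 pos [0.2638 0.6209 0.26  ] ori [-179.93   -0.    156.98] F [-0.1 -0.1 -0.9] w 1.001
shift [-0.5702, -0.5845, -0.0193] turn [-0.434, -0.281, 1.128] rows 19.6
```

>>> {"op": "arm_command", "data": {"motion": [[-0.028,-0.029,-0.005,-0.022,-0.014,0.056,0],[-0.056,-0.058,-0.01,-0.044,-0.028,0.112,0],[-0.084,-0.087,-0.015,-0.066,-0.042,0.168,0],[-0.112,-0.116,-0.02,-0.088,-0.056,0.224,0],[-0.14,-0.145,-0.025,-0.11,-0.07,0.28,0]]}}

```text
time: 0.67
eef_pos: [0.3363, 0.4313, 0.2856]
orientation: [173.2, 3.1, 140.6]
ft_force: [0.5, -0.2, -0.0]
grip_width: 0.999
```

```bash
python3 plan.py .56 -.14 .28 28 1
```

```text
t 0.67 pos [0.3363 0.4313 0.2856] ori [173.17   3.11 140.61] F [ 0.5 -0.2 -0. ] w 0.999
shift [-0.5343, -0.3016, -0.0012] turn [-0.322, -0.212, 0.845] rows 14.7
```

>>> {"op": "arm_command", "data": {"motion": [[-0.035,-0.02,0,-0.021,-0.014,0.056,0],[-0.07,-0.04,0,-0.042,-0.028,0.112,0],[-0.105,-0.06,0,-0.063,-0.042,0.168,0],[-0.14,-0.08,0,-0.084,-0.056,0.224,0],[-0.175,-0.1,0,-0.105,-0.07,0.28,0]]}}

```text
time: 1.08
eef_pos: [0.4091, 0.2434, 0.2835]
orientation: [166.0, 4.2, 124.1]
ft_force: [1.7, 1.0, -0.1]
grip_width: 0.998
```

```bash
python3 plan.py .56 -.14 .28 28 1
```

```text
t 1.08 pos [0.4091 0.2434 0.2835] ori [166.     4.17 124.08] F [ 1.7  1.  -0.1] w 0.998
shift [-0.4008, -0.0951, 0.01] turn [-0.216, -0.141, 0.565] rows 9.9
```

>>> {"op": "arm_command", "data": {"motion": [[-0.039,-0.01,0.001,-0.021,-0.014,0.056,0],[-0.078,-0.02,0.002,-0.042,-0.028,0.112,0],[-0.117,-0.03,0.003,-0.063,-0.042,0.168,0],[-0.156,-0.04,0.004,-0.084,-0.056,0.224,0],[-0.195,-0.05,0.005,-0.105,-0.07,0.28,0]]}}

```text
time: 1.5
eef_pos: [0.48, 0.0547, 0.281]
orientation: [158.9, 3.2, 107.5]
ft_force: [-0.0, 1.4, 0.3]
grip_width: 0.997
```

```bash
python3 plan.py .56 -.14 .28 28 1
```

```text
t 1.5 pos [0.48   0.0547 0.281 ] ori [158.86   3.17 107.51] F [-0.   1.4  0.3] w 0.997
shift [-0.2094, 0.012, 0.0182] turn [-0.111, -0.07, 0.285] rows 5.0
```

>>> {"op": "arm_command", "data": {"motion": [[-0.039,0.002,0.003,-0.021,-0.013,0.053,0],[-0.078,0.004,0.006,-0.042,-0.026,0.106,0],[-0.117,0.006,0.01,-0.063,-0.04,0.16,0],[-0.156,0.009,0.013,-0.084,-0.053,0.213,0],[-0.19,0.01,0.016,-0.1,-0.063,0.26,0]]}}

```text
time: 1.92
eef_pos: [0.5524, -0.1227, 0.2801]
orientation: [152.7, 0.3, 92.4]
ft_force: [0.5, 0.3, 0.1]
grip_width: 1.001
```

```bash
python3 plan.py .573 -.141 .176 28 1
```

```text
t 1.92 pos [ 0.5524 -0.1227  0.2801] ori [152.65   0.35  92.38] F [0.5 0.3 0.1] w 1.001
shift [-0.0185, -0.0303, 0.1017] turn [-0.011, -0.006, 0.024] rows 2.6
```

>>> {"op": "arm_command", "data": {"motion": [[-0.005,-0.012,0.035,-0.004,-0.002,0.01,0],[-0.01,-0.024,0.07,-0.008,-0.004,0.018,0],[-0.013,-0.03,0.1,-0.008,-0.004,0.018,0],[-0.013,-0.03,0.1,-0.008,-0.004,0.018,0],[-0.013,-0.03,0.1,-0.008,-0.004,0.018,0]]}}

```text
time: 2.33
eef_pos: [0.5703, -0.1324, 0.1747]
orientation: [152.6, -0.1, 91.6]
ft_force: [0.4, -0.5, -0.0]
grip_width: 0.997
```

```bash
python3 plan.py .573 -.141 .176 28 1
python3 - <<'E'
import pickle
from h import *
from rig import camera
t,s,w=[camera(n) for n in("top","side","wrist")];pickle.dump((t,s,w),open("c1.pkl","wb"))
cv2.imwrite("pics/w1.png",w["img"][:,:,::-1])
a=cv2.resize(s["img"][130:230,270:370,::-1],None,fx=4,fy=4,interpolation=3);b=cv2.resize(t["img"][150:250,320:420,::-1],None,fx=4,fy=4,interpolation=3)
cv2.imwrite("pics/st1.png",np.hstack([a,b]))
print(proj(w,[[.5965,-.141,.132],[.5965,-.101,.132],[.5965,-.181,.132]]))
E
```

```text
t 2.33 pos [ 0.5703 -0.1324  0.1747] ori [ 1.5258e+02 -6.0000e-02  9.1560e+01] F [ 0.4 -0.5 -0. ] w 0.997
shift [-0.0087, 0.0028, -0.0] turn [-0.01, -0.005, 0.008] rows 0.2
[[318.068279   237.407506  ]
 [319.49198245 181.10199803]
 [316.78981832 287.96886293]]
```

View pics/w1.png

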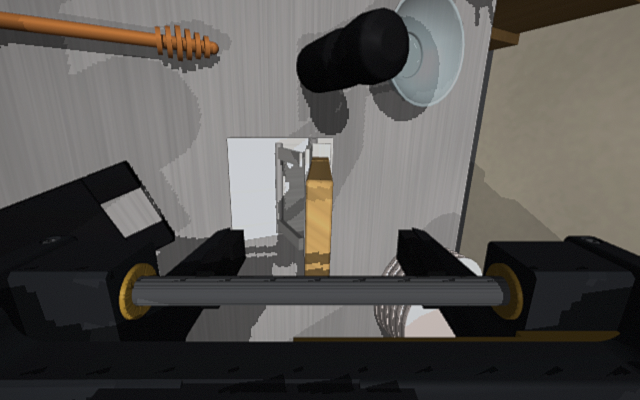

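View pics/st1.png

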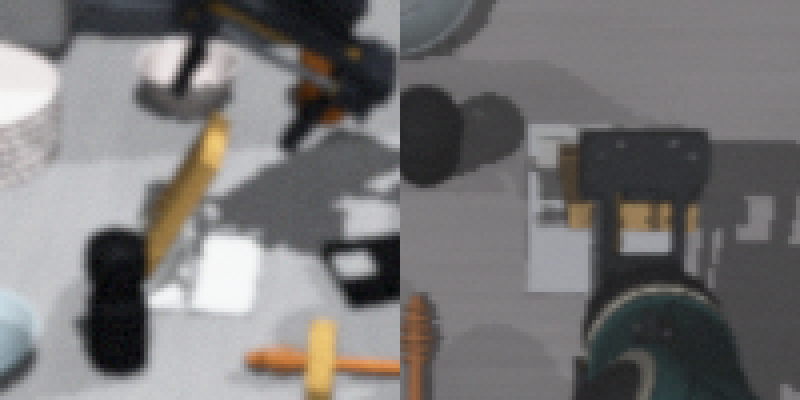

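The wrist view shows the board's plain end between the fingers, at columns 305-332 with its near corner at row 180. I predicted 318 and 181, so it's well centred. I'll go in for the grasp.

```bash
python3 plan.py .608 -.141 .110 28 0.7
```

```text
t 2.48 pos [ 0.5731 -0.1331  0.1801] ori [152.08   0.16  91.6 ] F [-0.2  0.8  0.2] w 0.999
shift [-0.0087, -0.0022, 0.0781] turn [-0.001, -0.005, 0.015] rows 1.9
```

>>> {"op": "arm_command", "data": {"motion": [[-0.008,-0.002,0.01,-0.001,-0.005,0.015,0],[-0.008,-0.002,0.03,-0.001,-0.005,0.015,0],[-0.008,-0.002,0.05,-0.001,-0.005,0.015,0],[-0.008,-0.002,0.05,-0.001,-0.005,0.015,0],[-0.008,-0.002,0.05,-0.001,-0.005,0.015,0]]}}

```text
time: 2.9
eef_pos: [0.5934, -0.1403, 0.1319]
orientation: [152.3, -0.1, 90.7]
ft_force: [-0.3, -0.8, 0.7]
grip_width: 0.999
```

```bash
python3 - <<'E'
from h import *
from rig import camera
w=camera("wrist")
cv2.imwrite("pics/w2.png",w["img"][:,:,::-1])
print(proj(w,[[.5965,-.141,.132],[.5965,-.101,.132],[.5965,-.181,.132]]))
E
python3 plan.py .608 -.141 .110 28 0.7
```

```text
[[325.06390334 264.75946787]
 [326.29482502 188.35065746]
 [324.0039498  330.55552224]]
t 2.95 pos [ 0.5937 -0.1404  0.1328] ori [ 1.522e+02 -6.000e-02  9.069e+01] F [-0.8 -0.6 -0. ] w 1.002
shift [-0.0008, 0.002, 0.0268] turn [-0.004, -0.001, -0.001] rows 0.6
```

View pics/w2.png

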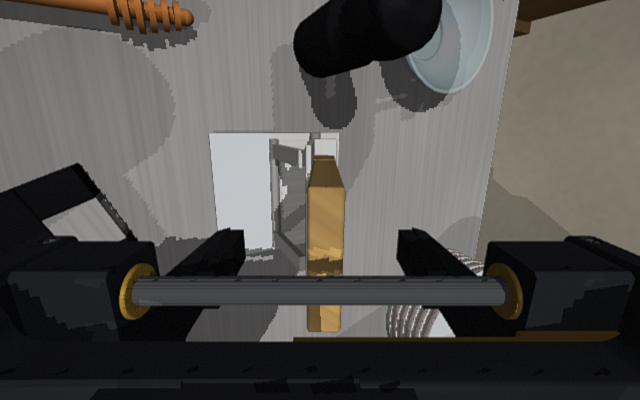

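The board's end is at columns 308-344, rows 187-330, which matches my model to within 1 px. Next I'll advance the last 27 mm and close.

>>> {"op": "arm_command", "data": {"motion": [[-0.001,0.002,0.012,-0.004,0,0,0],[-0.001,0.002,0.027,-0.004,0,0,0],[-0.001,0.002,0.027,-0.004,0,0,0],[-0.001,0.002,0.027,-0.004,0,0,120],[-0.001,0.002,0.027,-0.004,0,0,160]], "newtons": 20}}

```text
time: 3.37
eef_pos: [0.6081, -0.1413, 0.1104]
orientation: [151.9, -0.0, 90.7]
ft_force: [-0.3, -0.9, 0.0]
grip_width: 0.872
```

>>> {"op": "arm_command", "data": {"motion": [[0,0,0,0,0,0,200],[0,0,0,0,0,0,255],[0,0,0,0,0,0,255],[0,0,0,0,0,0,255],[0,0,0,0,0,0,255]]}}

```text
time: 3.78
eef_pos: [0.6078, -0.1411, 0.1093]
orientation: [152.0, -0.1, 90.7]
ft_force: [-0.1, -0.3, 0.1]
grip_width: 0.495
```

>>> {"op": "arm_command", "data": {"motion": [[0,0,0,0,0,0,255],[0,0,0,0,0,0,255],[0,0,0,0,0,0,255],[0,0,0,0,0,0,255],[0,0,0,0,0,0,255]], "newtons": 55}}

```text
time: 4.2
eef_pos: [0.608, -0.1411, 0.1091]
orientation: [152.0, -0.1, 90.7]
ft_force: [0.7, -0.4, -1.0]
grip_width: 0.203
```

>>> {"op": "arm_command", "data": {"motion": [[0,0,0,0,0,0,255],[0,0,0,0,0,0,255],[0,0,0,0,0,0,255],[0,0,0,0,0,0,255]], "newtons": 55}}

```text
time: 4.53
eef_pos: [0.6079, -0.1411, 0.1091]
orientation: [152.0, -0.1, 90.7]
ft_force: [1.4, 0.4, -0.3]
grip_width: 0.197
```

```bash
python3 plan.py .608 -.141 .300 28 0.7; python3 plan.py .590 -.10 .300 0 1.2
```

```text
t 4.53 pos [ 0.6079 -0.1411  0.1091] ori [ 1.520e+02 -7.000e-02  9.068e+01] F [ 1.4  0.4 -0.3] w 0.197
shift [0.0004, 0.0897, -0.1685] turn [0.0, -0.001, -0.001] rows 4.6
t 4.53 pos [ 0.6079 -0.1411  0.1091] ori [ 1.520e+02 -7.000e-02  9.068e+01] F [ 1.4  0.4 -0.3] w 0.197
shift [0.0416, 0.0742, -0.1767] turn [0.489, 0.001, -0.009] rows 4.7
```

>>> {"op": "arm_command", "data": {"motion": [[0,0.004,-0.008,0,0,0,255],[0,0.014,-0.026,0,0,0,255],[0,0.028,-0.053,0,0,0,255],[0,0.047,-0.088,0,0,0,255],[0,0.061,-0.115,0,0,0,255]]}}

```text
time: 4.95
eef_pos: [0.6072, -0.1414, 0.2415]
orientation: [152.0, -0.0, 90.7]
ft_force: [2.4, -0.6, -0.3]
grip_width: 0.199
```

>>> {"op": "arm_command", "data": {"motion": [[0,0.014,-0.026,0,0,0,255],[0,0.028,-0.053,0,0,0,255],[0,0.03,-0.056,0,0,0,255],[0,0.03,-0.056,0,0,0,255],[0,0.03,-0.056,0,0,0,255]]}}

```text
time: 5.37
eef_pos: [0.607, -0.1411, 0.3016]
orientation: [152.1, -0.1, 90.7]
ft_force: [0.4, -0.3, -1.8]
grip_width: 0.198
```

```bash
python3 plan.py .590 0.0 .310 0 1.2;  python3 - <<'E'
from h import *
from rig import camera
t,s,w=[camera(n) for n in("top","side","wrist")]
cv2.imwrite("pics/s3.png",cv2.resize(s["img"][60:260,250:450,::-1],None,fx=3,fy=3,interpolation=3))
cv2.imwrite("pics/w3.png",w["img"][:,:,::-1])
E
```

```text
t 5.37 pos [ 0.607  -0.1411  0.3016] ori [ 1.5213e+02 -9.0000e-02  9.0700e+01] F [ 0.4 -0.3 -1.8] w 0.198
shift [0.1413, -0.0096, -0.0144] turn [0.486, 0.001, -0.009] rows 3.9
```

View pics/s3.png

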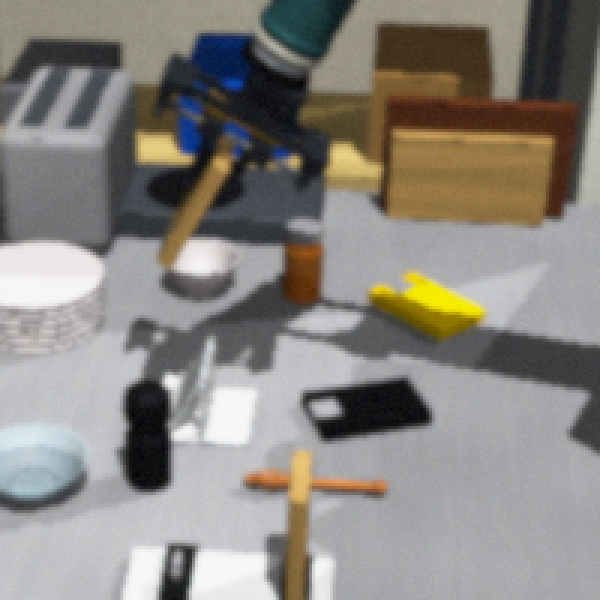

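View pics/w3.png

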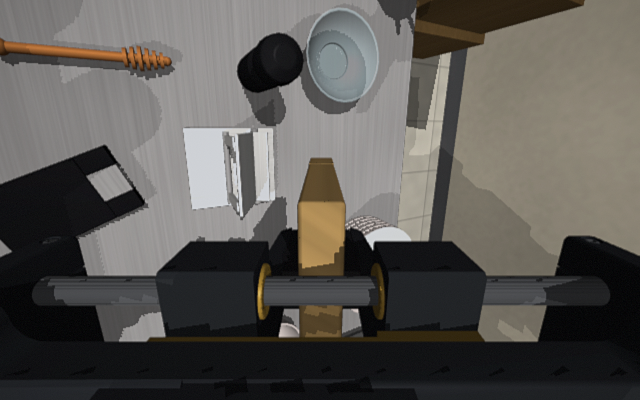

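>>> {"op": "arm_command", "data": {"motion": [[0.03,-0.002,-0.003,0.1,0,-0.002,255],[0.065,-0.004,-0.006,0.2,0,-0.004,255],[0.1,-0.006,-0.01,0.3,0,-0.006,255],[0.12,-0.008,-0.013,0.4,0,-0.008,255],[0.141,-0.01,-0.014,0.486,0,-0.009,255]]}}

```text
time: 5.93
eef_pos: [0.5904, 0.0011, 0.3098]
orientation: [-179.8, 0.1, 91.2]
ft_force: [-0.1, -1.0, -2.1]
grip_width: 0.197
```

```bash
python3 plan.py .604 0.17 .270 0 1.2
```

```text
t 5.93 pos [0.5904 0.0011 0.3098] ori [-1.7981e+02  9.0000e-02  9.1240e+01] F [-0.1 -1.  -2.1] w 0.197
shift [0.1686, 0.0174, 0.0395] turn [-0.003, 0.002, 0.001] rows 4.2
```

>>> {"op": "arm_command", "data": {"motion": [[0.03,0.003,0,0,0,0,255],[0.07,0.007,0.005,0,0,0,255],[0.11,0.011,0.012,0,0,0,255],[0.145,0.015,0.025,-0.003,0.002,0.001,255],[0.169,0.017,0.04,-0.003,0.002,0.001,255]]}}

```text
time: 6.35
eef_pos: [0.6042, 0.172, 0.2686]
orientation: [179.7, -0.1, 91.2]
ft_force: [0.3, -0.2, -1.5]
grip_width: 0.203
```

>>> {"op": "arm_command", "data": {"motion": [[0,0,0,0,0,0,255],[0,0,0,0,0,0,255],[0,0,0,0,0,0,255]]}}

```text
time: 6.6
eef_pos: [0.6039, 0.1683, 0.2689]
orientation: [179.8, 0.0, 91.2]
ft_force: [0.0, 1.1, -1.1]
grip_width: 0.201
```

```bash
python3 plan.py .604 0.17 .270 0 1.2;  python3 - <<'E'
import pickle
from h import *
from rig import camera,manip
t,s,w=[camera(n) for n in("top","side","wrist")]
pickle.dump((t,s,w,manip.sense()),open("c4.pkl","wb"))
crop(s,280,130,400,270,4.2,"pics/s4.png")
crop(w,200,100,440,360,3,"pics/w4.png")
E
```

```text
t 6.6 pos [0.6039 0.1683 0.2689] ori [179.83   0.    91.15] F [ 0.   1.1 -1.1] w 0.201
shift [0.0017, 0.0001, -0.0011] turn [0.003, 0.0, -0.001] rows 0.0
```

View pics/s4.png

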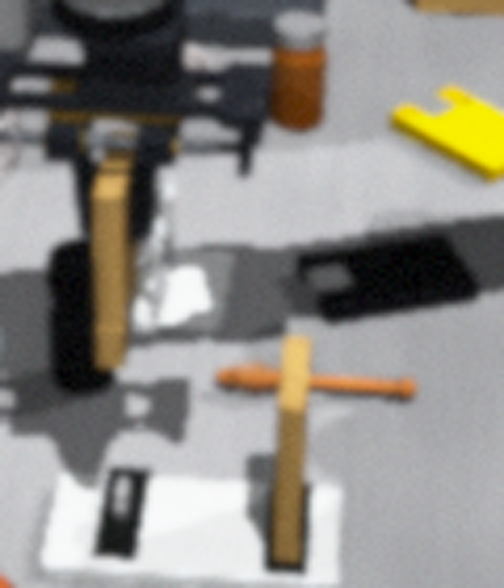

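View pics/w4.png

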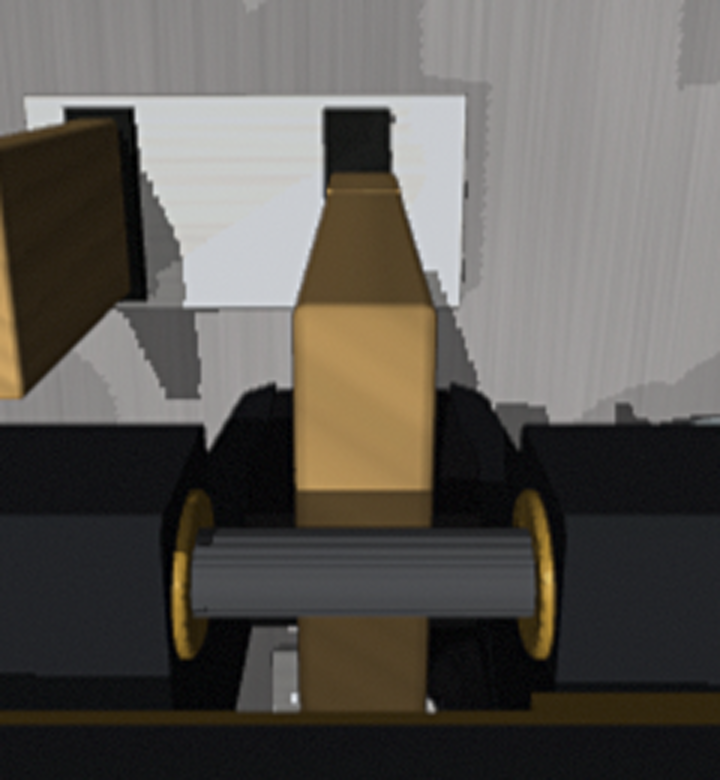

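Run:
```python
import pickle
from h import *
t,s,w,st=pickle.load(open("c4.pkl","rb"))
np.set_printoptions(precision=4,suppress=True)
W=lambda u,v:(w,u/3-.33+200,v/3-.33+100)
z0=st["eef_pos"][2];print("cam",w["position"],w["orientation"],"tcp",st["eef_pos"])
zt=z0+.025; zb=zt-.13
for n,pts,z in(("top+y",[(295,305),(433,305)],zt),("top-y?",[(296,490),(433,490)],zt),("bot+y",[(328,174),(399,174)],zb),("lip",[(328,190),(401,190)],zb+.006)):
    P=[onz(*W(*p),z) for p in pts];print(n,*P,"w",np.linalg.norm(P[0]-P[1]))
# pad: z=.025
for n,pts,z in(("pad+y",[(324,109),(390,109)],.025),("pad sides",[(323,195),(391,172)],.025),("bar+y",[(25,97),(465,97)],.014),("bar right",[(465,97),(459,306)],.014),("bar -y",[(200,308),(459,306)],.014),("fit pad",[(66,108),(134,108)],.025)):
    print(n,*[onz(*W(*p),z) for p in pts])
S=lambda u,v:(s,u/4.2-.38+280,v/4.2-.38+130)
print("stud/pad in side: pad corners",*[onz(*S(*p),.025) for p in[(111,468),(150,471),(134,556),(95,552)]])
print("bot corners side", *[onz(*S(*p),zb) for p in[(95,362),(122,368)]])
crop(w,290,120,350,180,12,"pics/w4b.png")
```

```text
cam [0.6028 0.2377 0.3952] [-15.5523  -0.3669   1.0891] tcp [0.6048 0.1675 0.271 ]
top+y [0.5955 0.2082 0.296 ] [0.6128 0.2085 0.296 ] w 0.01728781841376704
top-y? [0.5956 0.1824 0.296 ] [0.6139 0.1827 0.296 ] w 0.01830873774616149
bot+y [0.5952 0.2075 0.166 ] [0.6149 0.2079 0.166 ] w 0.01967006404788281
lip [0.5954 0.204  0.172 ] [0.6152 0.2043 0.172 ] w 0.019797819265089566
pad+y [0.5885 0.2174 0.025 ] [0.6175 0.2179 0.025 ]
pad sides [0.5883 0.1795 0.025 ] [0.6187 0.1904 0.025 ]
bar+y [0.4541 0.2195 0.014 ] [0.6515 0.2232 0.014 ]
bar right [0.6515 0.2232 0.014 ] [0.6537 0.1252 0.014 ]
bar -y [0.5291 0.122  0.014 ] [0.6537 0.1252 0.014 ]
fit pad [0.4758 0.2157 0.025 ] [0.5055 0.2162 0.025 ]
stud/pad in side: pad corners [0.615  0.1308 0.025 ] [0.5872 0.1309 0.025 ] [0.5866 0.222  0.025 ] [0.6131 0.221  0.025 ]
bot corners side [0.6136 0.1986 0.166 ] [0.5955 0.203  0.166 ]
```

View pics/w4b.png

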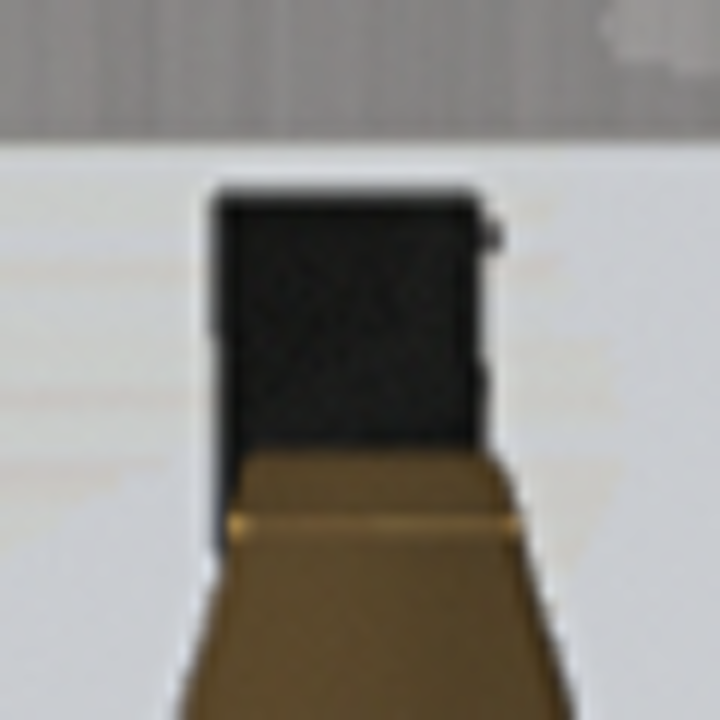

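The wrist view shows the board vertical in the grip, bottom edge at about (332,157). The pad's +y edge is at about (319,136), the bar's right edge at column 354. The measured tilt is under 0.3°. I'll descend to just above the stud and measure again against the pad edges.

```bash
python3 plan.py .6030 0.1715 .160 0 1.3
```

```text
t 6.75 pos [0.6048 0.1675 0.271 ] ori [ 1.7964e+02 -6.0000e-02  9.1030e+01] F [-0.1 -0.7 -0.6] w 0.198
shift [0.0039, -0.0024, 0.111] turn [0.006, -0.001, -0.005] rows 2.7
```

>>> {"op": "arm_command", "data": {"motion": [[0.004,-0.002,0.02,0.006,0,-0.004,255],[0.004,-0.002,0.05,0.006,0,-0.004,255],[0.004,-0.002,0.08,0.006,0,-0.004,255],[0.004,-0.002,0.098,0.006,0,-0.004,255],[0.004,-0.002,0.108,0.006,0,-0.004,255]]}}

```text
time: 7.17
eef_pos: [0.6016, 0.1712, 0.1599]
orientation: [-179.8, -0.0, 91.3]
ft_force: [0.1, 0.2, -1.7]
grip_width: 0.2
```

>>> {"op": "arm_command", "data": {"motion": [[0,0,0,0,0,0,255],[0,0,0,0,0,0,255],[0,0,0,0,0,0,255]]}}

```text
time: 7.42
eef_pos: [0.6045, 0.1727, 0.1646]
orientation: [179.8, -0.1, 91.3]
ft_force: [-0.1, -0.0, -1.0]
grip_width: 0.197
```

```bash
python3 plan.py .603 0.1715 .160 0 1.3;  python3 - <<'E'
import pickle
from h import *
from rig import camera,manip
t,s,w=[camera(n) for n in("top","side","wrist")]
pickle.dump((t,s,w,manip.sense()),open("c5.pkl","wb"))
crop(s,280,190,370,280,6.5,"pics/s5.png")
crop(w,260,100,400,205,5.6,"pics/w5.png")
E
```

```text
t 7.42 pos [0.6045 0.1727 0.1646] ori [ 1.7983e+02 -1.1000e-01  9.1310e+01] F [-0.1 -0.  -1. ] w 0.197
shift [-0.0012, -0.0015, 0.0046] turn [0.003, -0.002, 0.0] rows 0.1
```

View pics/s5.png

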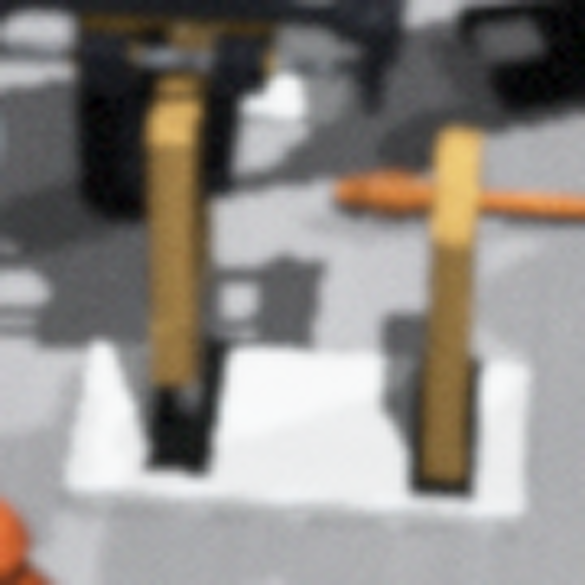

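View pics/w5.png

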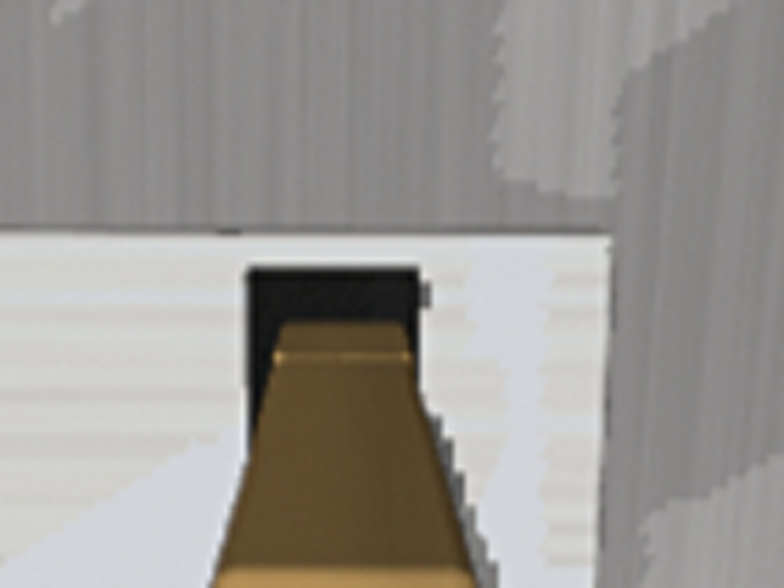

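Run:
```python
import pickle
from h import *
t,s,w,st=pickle.load(open("c5.pkl","rb"))
np.set_printoptions(precision=4,suppress=True)
W=lambda u,v:(w,u/5.6-.41+260,v/5.6-.41+100)
z0=st["eef_pos"][2]; zb=z0-.105;zt=zb+.13
print("cam",w["position"],w["orientation"],"tcp",st["eef_pos"])
for n,pts,z in(("top+y",[(216,567),(472,567)],zt),("bot+y",[(282,322),(404,322)],zb),("pad+y",[(248,269),(419,269)],.025),("pad sides",[(249,440),(419,390)],.025),("bar+y",[(0,232),(610,232)],.014),("bar right",[(611,234),(600,580)],.014)):
    P=[onz(*W(*p),z) for p in pts];print(n,*P,"mid",(P[0]+P[1])/2)
S=lambda u,v:(s,u/6.5-.42+280,v/6.5-.42+190)
print("side pad near",*[onz(*S(*p),.025) for p in[(148,467),(208,470)]])
print("side board bot +y",*[onz(*S(*p),zb) for p in[(149,383),(193,388)]])
print("side fitted pad near",*[onz(*S(*p),.025) for p in[(412,488),(470,492)]])
# predicted stud tip corners in side for nominal stud
P=[[.6035+i*.0045,.171+j*.011,.0465-k] for k in(.002,) for i in(1,-1) for j in (1,-1)]
print(((proj(s,P)+.42-[280,190])*6.5))
```

```text
cam [0.6025 0.243  0.2896] [-15.4832  -0.2359   1.3713] tcp [0.6042 0.173  0.1646]
top+y [0.5951 0.2135 0.1896] [0.6124 0.2139 0.1896] mid [0.6038 0.2137 0.1896]
bot+y [0.5953 0.2134 0.0596] [0.6134 0.2138 0.0596] mid [0.6044 0.2136 0.0596]
pad+y [0.5883 0.2178 0.025 ] [0.6173 0.2185 0.025 ] mid [0.6028 0.2181 0.025 ]
pad sides [0.5887 0.1882 0.025 ] [0.6181 0.1978 0.025 ] mid [0.6034 0.193  0.025 ]
bar+y [0.5442 0.2221 0.014 ] [0.6512 0.2247 0.014 ] mid [0.5977 0.2234 0.014 ]
bar right [0.6514 0.2243 0.014 ] [0.6539 0.1609 0.014 ] mid [0.6526 0.1926 0.014 ]
side pad near [0.6125 0.2226 0.025 ] [0.5865 0.2215 0.025 ]
side board bot +y [0.6136 0.2077 0.0596] [0.5943 0.2088 0.0596]
side fitted pad near [0.4979 0.2228 0.025 ] [0.473  0.2224 0.025 ]
[[170.836  373.4678]
 [177.764  342.21  ]
 [191.1057 374.9987]
 [197.7861 343.7023]]
```

Run:
```python
import pickle
from h import *
t,s,w,st=pickle.load(open("c5.pkl","rb"))
im=s["img"][235:270,295:325,::-1]
cv2.imwrite("pics/s5z.png",cv2.resize(cv2.convertScaleAbs(im,alpha=1.3),None,fx=17,fy=17,interpolation=cv2.INTER_CUBIC))
np.set_printoptions(precision=1,suppress=True)
for x in(.6005,.6035):
  P=[[x+i*.0045,.171+.011,z] for z in (.0465,.025) for i in(1,-1)]
  print(proj(s,P))
```

```text
[[306.9 246.6]
 [310.  246.8]
 [307.  252.4]
 [310.1 252.6]]
[[305.9 246.5]
 [309.  246.7]
 [306.  252.3]
 [309.1 252.5]]
```

View pics/s5z.png

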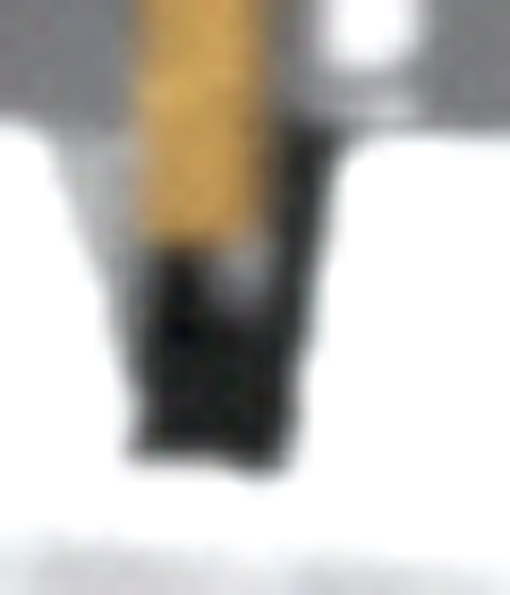

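>>> {"op": "arm_command", "data": {"motion": [[0,-0.0027,0.003,0.002,0,0,255],[0,-0.0027,0.007,0.002,0,0,255],[0,-0.0027,0.011,0.002,0,0,255],[0,-0.0027,0.015,0.002,0,0,255],[0,-0.0027,0.018,0.002,0,0,255]], "newtons": 60}}

```text
time: 7.98
eef_pos: [0.6008, 0.1729, 0.1445]
orientation: [-179.9, -0.1, 91.4]
ft_force: [2.0, 0.8, 2.3]
grip_width: 0.2
```

>>> {"op": "arm_command", "data": {"motion": [[0,0,0,0,0,0,255],[0,0,0,0,0,0,255]]}}

```text
time: 8.15
eef_pos: [0.601, 0.1729, 0.1444]
orientation: [-180.0, -0.1, 91.4]
ft_force: [3.0, 0.2, -1.6]
grip_width: 0.202
```

```bash
python3 plan.py .6016 0.1727 .135 0 1.3;  python3 - <<'E'
import pickle
from h import *
from rig import camera,manip
s,w=[camera(n) for n in("side","wrist")]
pickle.dump((s,w,manip.sense()),open("c6.pkl","wb"))
a=cv2.resize(s["img"][190:270,285:365,::-1],None,fx=5,fy=5,interpolation=3)
b=cv2.resize(w["img"][110:210,280:380,::-1],None,fx=4,fy=4,interpolation=3)
cv2.imwrite("pics/6.png",np.hstack([a,b]))
E
```

```text
t 8.15 pos [0.601  0.1729 0.1444] ori [-1.7995e+02 -7.0000e-02  9.1350e+01] F [ 3.   0.2 -1.6] w 0.202
shift [-0.0002, 0.0006, 0.0094] turn [-0.001, -0.001, 0.001] rows 0.2
```

View pics/6.png

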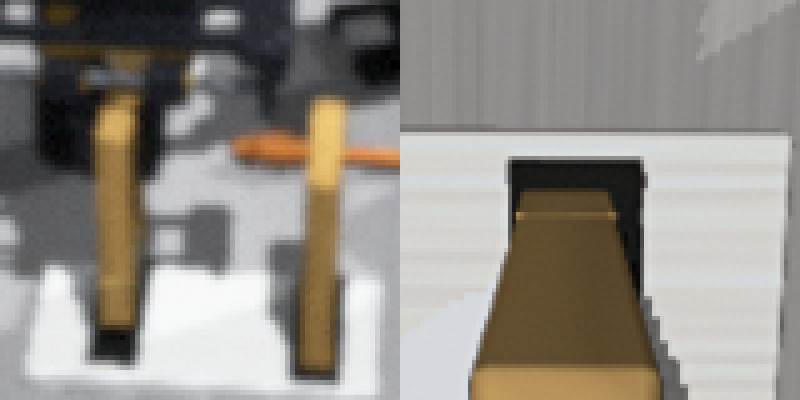

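The socket is over the stud tip with no vertical load. The 3 N side force and the wrist margins (board at columns 410-433, pad at 407-440) both say I should go about 1 mm in +x.

>>> {"op": "arm_command", "data": {"motion": [[0,0.001,0,0,0,0,255],[0,0.001,0.002,0,0,0,255],[0,0.001,0.004,0,0,0,255],[0,0.001,0.006,0,0,0,255]]}}

```text
time: 8.58
eef_pos: [0.6017, 0.1729, 0.1387]
orientation: [-179.9, -0.1, 91.4]
ft_force: [2.7, 0.1, 1.0]
grip_width: 0.195
```

```bash
python3 plan.py .602 0.1727 .135 0 1.3
```

```text
t 8.58 pos [0.6017 0.1729 0.1387] ori [-1.7993e+02 -7.0000e-02  9.1360e+01] F [2.7 0.1 1. ] w 0.195
shift [-0.0002, 0.0003, 0.0037] turn [-0.001, -0.001, 0.001] rows 0.1
```

>>> {"op": "arm_command", "data": {"motion": [[0,0.0008,0.001,0,0,0,255],[0,0.0008,0.002,0,0,0,255],[0,0.0008,0.003,0,0,0,255],[0,0.0008,0.004,0,0,0,255],[0,0.0008,0.004,0,0,0,255]]}}

```text
time: 9.0
eef_pos: [0.6023, 0.1728, 0.1356]
orientation: [-179.9, -0.1, 91.4]
ft_force: [1.1, -1.5, 5.4]
grip_width: 0.196
```

>>> {"op": "arm_command", "data": {"motion": [[0,0,0.001,0,0,0,255],[0,0,0.002,0,0,0,255],[0,0,0.003,0,0,0,255],[0,0,0.003,0,0,0,255]]}}

```text
time: 9.33
eef_pos: [0.6019, 0.1727, 0.1313]
orientation: [-179.8, -0.1, 91.4]
ft_force: [0.8, -0.7, 2.7]
grip_width: 0.198
```

>>> {"op": "arm_command", "data": {"motion": [[0,0,0.001,0,0,0,255],[0,0,0.002,0,0,0,255],[0,0,0.003,0,0,0,255],[0,0,0.003,0,0,0,255]]}}

```text
time: 9.67
eef_pos: [0.6019, 0.1727, 0.1279]
orientation: [-179.8, -0.1, 91.4]
ft_force: [2.6, -0.3, 1.5]
grip_width: 0.198
```

>>> {"op": "arm_command", "data": {"motion": [[0,0,0.001,0,0,0,255],[0,0,0.002,0,0,0,255],[0,0,0.003,0,0,0,255],[0,0,0.003,0,0,0,255]]}}

```text
time: 10.0
eef_pos: [0.6019, 0.1727, 0.1247]
orientation: [-179.8, -0.1, 91.4]
ft_force: [2.6, -0.9, -1.9]
grip_width: 0.196
```

>>> {"op": "arm_command", "data": {"motion": [[0,0,0.001,0,0,0,255],[0,0,0.002,0,0,0,255],[0,0,0.002,0,0,0,255],[0,0,0.002,0,0,0,255]]}}

```text
time: 10.33
eef_pos: [0.6019, 0.1727, 0.1234]
orientation: [-179.8, -0.1, 91.3]
ft_force: [2.0, -1.3, -0.1]
grip_width: 0.2
```

>>> {"op": "arm_command", "data": {"motion": [[0,0,0.001,0,0,0,255],[0,0,0.002,0,0,0,255],[0,0,0.002,0,0,0,255],[0,0,0.002,0,0,0,255]]}}

```text
time: 10.67
eef_pos: [0.602, 0.1728, 0.1222]
orientation: [-179.9, -0.1, 91.4]
ft_force: [-0.1, -2.1, 5.7]
grip_width: 0.2
```

```bash
python3 plan.py .602 0.1727 .120 0 1.3;  python3 - <<'E'
import pickle
from h import *
from rig import camera,manip
s,w=[camera(n) for n in("side","wrist")]
pickle.dump((s,w,manip.sense()),open("c7.pkl","wb"))
a=cv2.resize(s["img"][190:270,285:365,::-1],None,fx=5,fy=5,interpolation=3)
b=cv2.resize(w["img"][110:210,280:380,::-1],None,fx=4,fy=4,interpolation=3)
cv2.imwrite("pics/7.png",np.hstack([a,b]))
E
```

```text
t 10.67 pos [0.602  0.1728 0.1222] ori [-1.7985e+02 -6.0000e-02  9.1350e+01] F [-0.1 -2.1  5.7] w 0.2
shift [-0.0001, 0.0, 0.0022] turn [-0.003, -0.001, 0.001] rows 0.1
```

View pics/7.png

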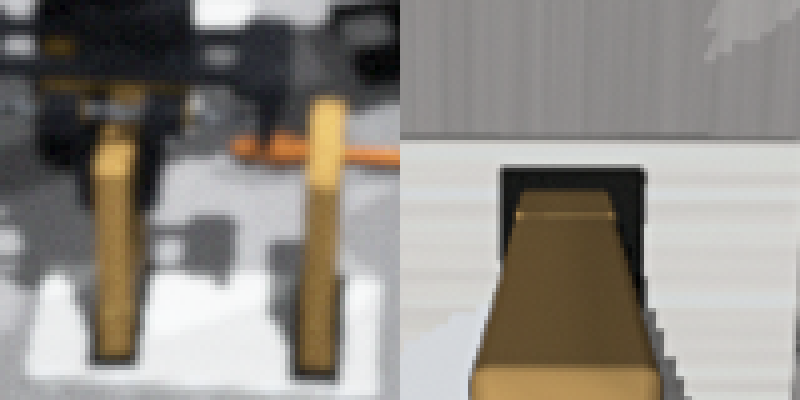

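>>> {"op": "arm_command", "data": {"motion": [[0,0,0.001,0,0,0,255],[0,0,0.002,0,0,0,255],[0,0,0.002,0,0,0,255],[0,0,0.002,0,0,0,255]]}}

```text
time: 11.1
eef_pos: [0.602, 0.1728, 0.1208]
orientation: [-179.9, -0.1, 91.4]
ft_force: [-2.1, -2.7, 8.7]
grip_width: 0.202
```

>>> {"op": "arm_command", "data": {"motion": [[0,0,0.001,0,0,0,255],[0,0,0.002,0,0,0,255],[0,0,0.002,0,0,0,255],[0,0,0.002,0,0,0,255]]}}

```text
time: 11.43
eef_pos: [0.6022, 0.1728, 0.1206]
orientation: [-179.9, -0.1, 91.4]
ft_force: [-4.2, -4.0, 17.2]
grip_width: 0.202
```

The force went from 8.7 to 17.2 N while the arm moved only 0.2 mm, so this looks like the hard stop. I'll add a small margin and check for slip.

>>> {"op": "arm_command", "data": {"motion": [[0,0,0.0005,0,0,0,255],[0,0,0.001,0,0,0,255],[0,0,0.001,0,0,0,255],[0,0,0.001,0,0,0,255],[0,0,0.001,0,0,0,255]]}}

```text
time: 11.85
eef_pos: [0.6022, 0.1728, 0.1206]
orientation: [-179.9, -0.1, 91.4]
ft_force: [-5.0, -4.9, 21.2]
grip_width: 0.199
```

>>> {"op": "arm_command", "data": {"motion": [[0,0,0,0,0,0,255],[0,0,0,0,0,0,255],[0,0,0,0,0,0,255],[0,0,0,0,0,0,255],[0,0,0,0,0,0,255]]}}

```text
time: 12.27
eef_pos: [0.6022, 0.1728, 0.1206]
orientation: [-179.9, -0.1, 91.4]
ft_force: [-6.2, -4.0, 22.3]
grip_width: 0.198
```

```bash
python3 - <<'E'
import pickle
from h import *
from rig import camera,manip
t,s,w=[camera(n) for n in("top","side","wrist")]
a=cv2.resize(s["img"][190:270,285:365,::-1],None,fx=5,fy=5,interpolation=3)
b=cv2.resize(w["img"][110:210,280:380,::-1],None,fx=4,fy=4,interpolation=3)
cv2.imwrite("pics/8.png",np.hstack([a,b])); cv2.imwrite("pics/t8.png",t["img"][:,:,::-1])
# compare plain end vs fitted plain end heights in side view; bottom corners
st=manip.sense();print(st["time"],st["eef_pos"],st["ft_force"],st["torque"],st["grip_width"])
E
```

```text
12.4167 [0.60221339 0.17281615 0.12062446] [-6.94882257 -4.37444639 21.4437255 ] [-0.70119121  1.54921372 -0.03473259] 0.20135277929989465
```

View pics/8.png

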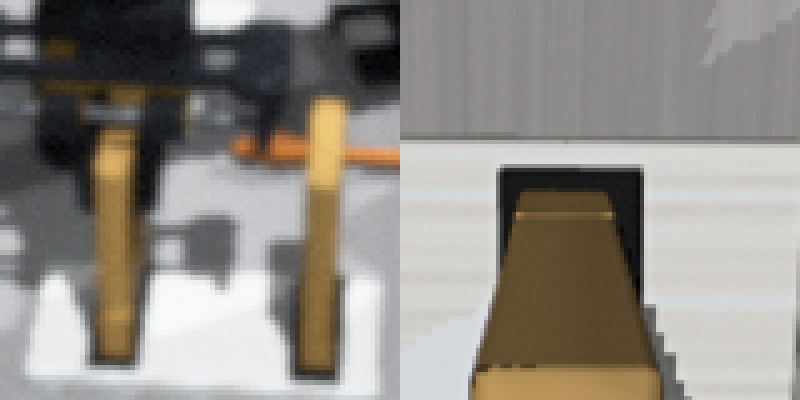

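View pics/t8.png

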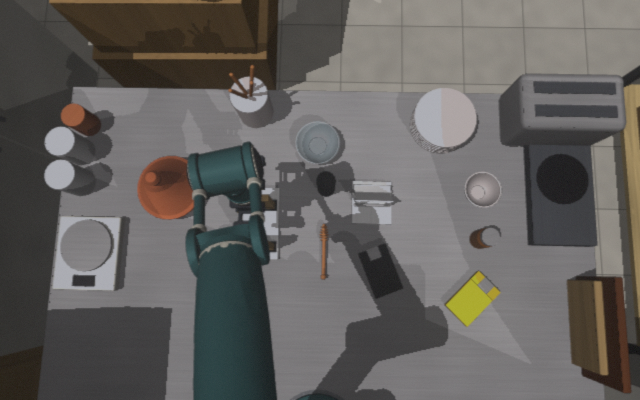

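The pose is stable: it doesn't move under a steady push of about 22 N, and nothing else has shifted. Handing in.

```bash
python3 -c "
from rig import manip
print(manip.hand_in())"
```

```text
the job is handed in; nothing more can be done
None
```

I took the loose beech divider off the stand and turned it upright. I pressed it onto the bare stud, parallel to the fitted divider, past the click and down to the hard stop. I handed in at about 12.4 s, still gripping at 60 N and holding it down.

**Last checks:**
- **Hard stop:** as the push rose from 8.7 N to about 22 N, the arm went down only 0.2 mm and then stayed at 0.1206 m. That is about 18 mm below where the catches seemed to start resisting, so it fits the seat being fully down.
- **Click:** I inferred it from the force. It rose to 5.4 N at the catches and then fell away, and no camera view shows the click itself.
- **Grip:** the opening stayed at about 18 mm, and the wrist view shows no slip of the board in the fingers.
- **Other objects:** in the last top view the ones not hidden by the arm had not moved; it partly hides the rack and the tagine.

**Disagreements:**
- The side and wrist cameras differed by about 2 mm on the stud's x position. My first compromise was about 1.5 mm too far towards -x, which the side force and the wrist view showed, and I corrected it during insertion.
- The hard stop came about 4 mm lower than I expected from the estimated grasp height.
- At the end there was still a side force on the tool of about 7 N in x and 4 N in y.

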